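# Slide the drip tray over the lip and home under the pump

## Robot

A 6-joint arm with a two-finger parallel gripper is mounted at the origin on the work surface. World frame = base frame: x ahead of the robot, y to its left, z up, the work surface at z = 0. Lengths are in m, angles in rad, forces in N, time in s.
With the tool pointing down it reaches from about 0.25 to 0.725 m from the base axis. Payload 4 kg.
Tool frame: the origin (TCP) lies on the centre line of the jaws, within the pads' length; the fingertips stand 8 mm ahead of it and the grasp point (between the pads) lies 11 mm behind it; z points along the fingers, y is the line along which they close (so a half turn about z gives the same grasp; the last joint's range is limited). The gripper opens to 85 mm and grips with 20 to 120 N. Pads are 22 mm wide; open, the fingers measure 114 mm over their backs; the gripper's body (76 mm by 85 mm) begins 54 mm behind the grasp point. The pads swing forward as they close: fully open they stand 13 mm farther back than shut.
Start: joints at [-1.153, 0.241, 0.005, 1.335, 0, 1.571], TCP at [0.203, -0.457, 0.239] pointing down, gripper open.
Joint ranges: [-2.72, 2.72], [-1.05, 1.87], [-1.09, 1.28], [-1.99, 2.15], [-1.42, 1.44], [-3.14, 3.14]. Speed limits (rad/s): [2.79, 2.79, 3.14, 3.14, 3.14, 3.14].

## Interface

Orientations are given as a unit quaternion [w, x, y, z].
In Python, from workcell import bot gives the robot as it stands.
- The arm moves only by the shell command python3 -m jog 'ROWS' [OPENING]. ROWS is JSON, a list of rows, each an object of numbers: "dx", "dy", "dz": the shift along the tool's x, y, z in m; "spin": the turn about the tool's z in degrees. In form: [{"dx": .., "dy": .., "dz": .., "spin": ..}, ...]. A call has 1 to 5 rows; each row shifts and turns the commanded pose from where the row before left it, along the tool's axes as they then stand; what a row does not reach is not made up. A row lasts 1/12 s, in which the tool goes at most 41.7 mm and 7.16 degrees, less where a joint would pass 70% of its speed; a pose out of reach is approached as far as the arm can. A call is refused whole if a number of a shift passes 0.0417 or a number of a turn 7.16, either way. A call with a gripper value outside its range is refused whole. OPENING is the finger opening in m, from 0 to 0.0854, set as the call begins (- or left out, the last holds). The fingers move at their own pace and stop on an object; the grip force is fixed at half the most. Time passes only in rows, so rows that do not move let the fingers close. It gives the time, the measured TCP pose, the force, the opening and the grip force at its end, in the units of the state.
- bot.read_state(): the state, without advancing time (a new reading comes with each control period).
- bot.camera(name): name is "scene" or "top" or "wrist"; returns the picture (480x640x3 uint8, red, green, blue); there is no depth.
- bot.calibration(name): a dict with "vertical_fov" (degrees; the focal length in pixels is half the picture's height over the tangent of half this angle, whatever the lens; pixels are square), "cx", "cy" (the principal point, pixels), "k1" (the pictures are not rectified: a ray, as slopes to the right and down, at radius r is drawn at 1 + k1 r^2 times it, then the intrinsics apply), "cam_to_world" (4x4, takes a point from camera to world coordinates). Camera axes: x right, y down, z forward; pixel columns grow to the right and rows downward; lengths in m; the calibration is good to about 2 mm. A picture is of the moment at which its call begins: read the wrist's pose just before it. calibration takes no time and is no camera call; for the wrist camera it gives the pose at the moment of the call.
- bot.close_job(): hands the job in; it is judged then, once.
The state is a dict: "clock": time; "joint_pos": joint angles; "joint_vel": joint speeds; "tau": joint torques, N m; "tool_pos": TCP position; "eef_rot": TCP orientation; "force": force on the tool from outside, world axes, zero at the start; "torque": the same for the moment, N m; "width": opening from 0.0 (shut) to 1.0 (fully open); "gripper_force": force on a finger pad.
Only numpy, scipy, OpenCV 4.12 (cv2) and the standard library are available. Lean on these libraries where they do the work, as an engineer would, in place of code of your own. Each camera call takes 0.05 s, during which the arm holds its last target. There are 200 camera calls.

## Task

The pump is about to have its oil drained: slide the drip tray, with the catch cup standing in it, over the lip of the pump stand and in between the guides under the pump, then ease it back against the sprung buffers until its tail drops behind the lip and the tray lies flat on the deck with the upright cup under the drain plug, and let go. Keep the tray low, just high enough to clear the lip, and use only gentle force: it must not catch on the lip, be rammed against the stand, or upset the cup. Leave the pump, the oil bottle, the wrench and the brass coupling alone.

Things in the scene. Friction and masses are not known exactly. Their poses are not given: they have to be found in the camera images.
- tray: the drip tray (all lengths in this list are in mm): open aluminium tray, 200 long (its x) x 140 wide (its y), floor 3 thick, walls 3 thick and 20 high, about 0.3 kg. Origin: underside, centre. +x points to the nose (the end that goes in first), z up. A black rubber-faced grip stands upright on the middle of the tail wall. Thin sheet metal, like the pan: for pushes under some 15 N.
- tray_grip (a point): centre of the tray's upright grip: a plate 10 thick (along tray x), 50 wide (along tray y), from 26 to 60 above the tray's underside; this point is 43 above the underside and 95 behind the tray's centre. Room for fingers on every side of it.
- tray_tail (a point): middle of the tray's tail edge, on its underside, 100 behind the tray's centre
- tray_nose (a point): middle of the tray's nose edge, on its underside, 100 ahead of the tray's centre
- cup: blue plastic catch cup, 70 high, 62 across the mouth, about 0.09 kg, standing loose in the tray, around 35 ahead of the tray's centre. Origin: underside, centre; z up.
- stand: the pump stand, fixed (lengths in mm): base rails, grey uprights (90 or more off the midline) and a plate (underside 130 up, from over the origin 230 along +x) with an orange and aluminium pump, 460 high in all. In it a dark tray pan with yellow lip, steel side guides and buffers. Origin: on the bench, under the middle of the tray bay. +x: the way the tray goes in; z up.
- bay (a point): fixed on the stand: the pan's deck top (6 above the bench) in the middle of the tray bay, for the pan at mid-slot; axes as the stand's. The pan is clamped in slots: lip, guides and buffers together sit anywhere from 13 short of to 13 beyond (along the stand's x) the mid-slot places given here. That shift is not measured; find it by feel or sight.
- lip (a point): mid-slot place of the middle of the lip's rounded top, 12 above the bench, 103 before the bay's middle. The lip is 6 thick (103 +/- 3) and spans the bay. The deck behind it is 6 lower than its top, so the tail has 6 to drop. The tray fits with its tail against the lip's inner face.
- guides (a point): mid-slot place of the middle of the mouth between the side guides, on the bench under the lip. Guides are 146 apart (3 of play each side of the tray), 22 high above the bench, and run 206 along the stand's x from here; flared lead-ins, 28 high, reach 40 out in front of the lip.
- buffers (a point): mid-slot place midway between the free tips of two rubber-tipped spring plungers (45 to either side), 17 above the bench, 95 beyond the bay's middle. Together they push back some 1.5 N at first touch, 3 N pressed by 5 (the tail then just clears the lip) and 4 N pressed by 8, where they stop solid. They then hold the seated tray against the lip.
- drain (a point): bottom of the brass drain plug under the tank, 35 ahead of the bay's middle, 116 above the bench
- oil_can: yellow oil bottle, 60 across, 150 high, beyond the work. Origin: underside, centre. To be left alone.
- wrench: steel open-ended wrench, 170 long, lying on the bench on the robot's side of the work. Origin: underside, middle. To be left alone.
- coupler: brass hose coupling, 36 across, 50 high, standing beyond the work. Origin: underside, centre. To be left alone.

How it is judged:
By the outcome, as a careful person would: the job done as asked, in the order asked, and still so for the second after the job is handed in, with the robot touching nothing.
It also fails if it takes over 48 s, if anything falls off the work surface, if the arm or the gripper's body presses on something with over 40 N, if the wrist force passes 120 N, or if a joint passes its speed limit or range.

## Working session

There is one attempt and no reset: what is moved stays moved. The work goes in short steps, Python scripts to look and compute and a shell command to move; the robot and the scene stay as the last step left them, time stands still between calls to the robot, and variables do not carry over. Pictures are saved under pics/ and viewed, at most 13 in all, crops included, and the job is handed in when it is done.

```bash
ls; mkdir -p pics
cat > h.py <<'E'
import numpy as np, cv2
from workcell import bot
def snap(n,f):
    c=bot.calibration(n); im=bot.camera(n); cv2.imwrite(f'pics/{f}.png',cv2.cvtColor(np.array(im),cv2.COLOR_RGB2BGR)); np.save(f'pics/{f}.npy',np.array(c['cam_to_world'])); return im,c
def ray(c,u,v):
    f=240/np.tan(np.radians(c['vertical_fov']/2)); d=np.array([(u-c['cx'])/f,(v-c['cy'])/f]); s=d.copy()
    for _ in range(20): s=d/(1+c['k1']*(s@s))
    M=np.array(c['cam_to_world']); return M[:3,3],M[:3,:3]@np.array([*s,1])
def hit(c,u,v,z):
    o,d=ray(c,u,v); return (o+d*(z-o[2])/d[2])
def proj(c,p):
    f=240/np.tan(np.radians(c['vertical_fov']/2)); q=np.linalg.inv(np.array(c['cam_to_world']))@np.array([*p,1]); s=q[:2]/q[2]; s=s*(1+c['k1']*(s@s)); return s*f+[c['cx'],c['cy']]
E
python3 - <<'E'
from h import *
for n in ('scene','top','wrist'):
    im,c=snap(n,n+'0'); print(n,c)
s=bot.read_state(); print(s)
E
```

```text
pics
scene {'vertical_fov': 49.704890449634306, 'cx': 318.41898862991184, 'cy': 238.22866636516292, 'k1': -0.06110028898635247, 'cam_to_world': array([[ 0.68657233,  0.38971905, -0.61378946,  1.18330343],
       [ 0.72666993, -0.34011492,  0.59688579, -0.64002709],
       [ 0.02385881, -0.85582762, -0.5167106 ,  0.63285196],
       [ 0.        ,  0.        ,  0.        ,  1.        ]])}
top {'vertical_fov': 55.18654480256822, 'cx': 315.43009053846527, 'cy': 236.84357618666047, 'k1': -0.017577131205659274, 'cam_to_world': array([[-0.02949182, -0.99323772,  0.11229013,  0.46554175],
       [-0.99947271,  0.02777567, -0.01681738, -0.00941924],
       [ 0.01358472, -0.1127269 , -0.99353314,  0.87678452],
       [ 0.        ,  0.        ,  0.        ,  1.        ]])}
wrist {'vertical_fov': 65.07081367728838, 'cx': 315.1639697168305, 'cy': 237.81732695360267, 'k1': -0.07991974226664969, 'cam_to_world': array([[ 0.40664755, -0.86429838, -0.29601702,  0.27898674],
       [-0.91358396, -0.3852256 , -0.130252  , -0.42283644],
       [-0.00145674,  0.32340306, -0.94626018,  0.37426384],
       [ 0.        ,  0.        ,  0.        ,  1.        ]])}
{'clock': 0.15, 'joint_pos': array([-1.15299096e+00,  2.41259869e-01,  4.06274346e-03,  1.33520409e+00,
       -1.40117198e-05,  1.57078643e+00]), 'joint_vel': array([ 0.00036485, -0.00352234,  0.00304421, -0.00013004, -0.00025091,
        0.0006325 ]), 'tau': array([-4.45654257e-05, -3.72634649e+01,  2.52638841e+01,  1.23443388e-02,
        5.35145637e-05,  3.17959291e-05]), 'tool_pos': array([ 0.20268977, -0.4565775 ,  0.23861858]), 'eef_rot': array([-7.83545554e-04,  9.78257730e-01,  2.07391345e-01, -1.73265665e-04]), 'force': array([-0.6231056 , -0.41654235, -0.62840507]), 'torque': array([-0.00093325,  0.02469641, -0.00150443]), 'gripper_force': 0.0, 'width': 1.0005490692458725}
```

View pics/top0.png

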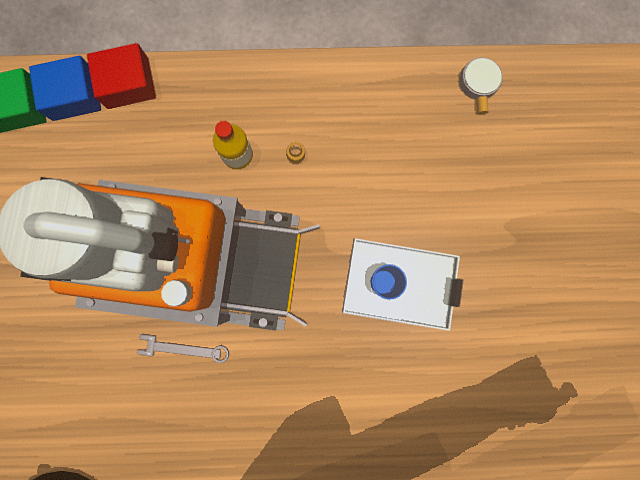

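View pics/scene0.png

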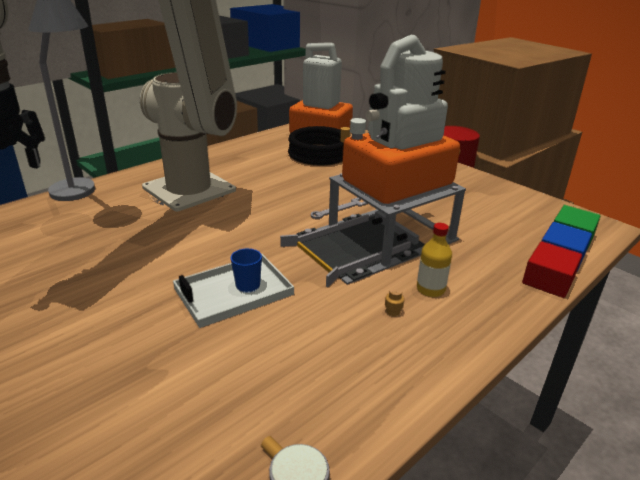

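Top view: image up = +x, right = −y. The tray has its corners at about (354,239), (459,257), (451,329) and (344,315), with the cup at (388,281). The yellow lip runs (299,234)–(290,312), guides run left from it, and the stand is at the left. The scene view confirms the cup is upright and the grip is on the tail.

Run:
```python
from h import *
im=cv2.imread('pics/top0.png'); c=bot.calibration('top')
hsv=cv2.cvtColor(im,cv2.COLOR_BGR2HSV)
# tray
m=((hsv[...,1]<60)&(hsv[...,2]>110)).astype(np.uint8); m[:, :335]=0; m[:225]=0; m[345:]=0; m[:,475:]=0
cs,_=cv2.findContours(m,cv2.RETR_EXTERNAL,cv2.CHAIN_APPROX_NONE); k=max(cs,key=cv2.contourArea)
P=np.array([hit(c,u,v,.02)[:2] for u,v in k[:,0]]).astype(np.float32)
r=cv2.minAreaRect(P); print('tray',r, cv2.boxPoints(r))
# lip
y=((hsv[...,0]>20)&(hsv[...,0]<32)&(hsv[...,1]>170)&(hsv[...,2]>120)).astype(np.uint8); y[:,:275]=0; y[:,310:]=0; y[:215]=0; y[330:]=0
v,u=np.nonzero(y); print(len(u),u.min(),u.max(),v.min(),v.max())
L=np.array([hit(c,a,b,.012)[:2] for a,b in zip(u,v)]).astype(np.float32); r=cv2.minAreaRect(L);print('lip',r,cv2.boxPoints(r))
big=cv2.resize(im[205:345,190:475],None,fx=2.8,fy=2.8,interpolation=cv2.INTER_CUBIC); cv2.imwrite('pics/c1.png',big)
```

```text
tray ((0.47011539340019226, -0.1814299076795578), (0.20107562839984894, 0.14096954464912415), 78.79972839355469) [[ 0.3814447  -0.266362  ]
 [ 0.5197293  -0.2937438 ]
 [ 0.5587861  -0.0964978 ]
 [ 0.42050147 -0.06911603]]
214 287 299 234 311
lip ((0.4978419244289398, 0.019669217988848686), (0.005339901428669691, 0.145695298910141), 80.81489562988281) [[0.42550215 0.02866177]
 [0.5693293  0.00540523]
 [0.5701817  0.01067666]
 [0.42635453 0.03393321]]
```

View pics/c1.png

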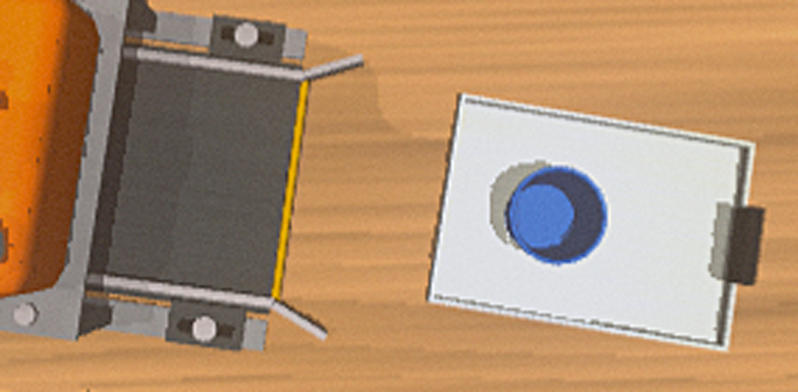

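The crop shows the lip between flared guides, and the tray's grip at the tail (740,245 in the crop). The tray is nearly aligned: it needs about 2° of yaw and 5 mm lateral. Moving above the grip.

```bash
python3 -m jog '[{"spin":7.02},{"spin":7.02},{"spin":7.02},{"spin":7.02},{"spin":7.02}]' 0.05
python3 -m jog '[{"dx":0.0209,"dy":-0.0227,"dz":0.01},{"dx":0.0209,"dy":-0.0227,"dz":0.01},{"dx":0.0209,"dy":-0.0227,"dz":0.01},{"dx":0.0209,"dy":-0.0227,"dz":0.01},{"dx":0.0209,"dy":-0.0227,"dz":0.01}]'
python3 -m jog '[{"dx":0.0209,"dy":-0.0227,"dz":0.01},{"dx":0.0209,"dy":-0.0227,"dz":0.01},{"dx":0.0209,"dy":-0.0227,"dz":0.01},{"dx":0.0209,"dy":-0.0227,"dz":0.01},{"dx":0.0209,"dy":-0.0227,"dz":0.01}]'
python3 -m jog '[{"dx":0},{"dx":0},{"dx":0}]'
cat >> h.py <<'E'
from scipy.spatial.transform import Rotation as R
def pose():
    s=bot.read_state(); q=s['eef_rot']; M=R.from_quat([*q[1:],q[0]]).as_matrix(); return s,np.array(s['tool_pos']),M
def go(p):
    s,t,M=pose(); return np.round(M.T@(np.array(p)-t),4)
E
python3 - <<'E'
from h import *
s,t,M=pose(); print(s['clock'],t,M.round(4),s['force'],s['width'])
snap('wrist','w1')
E
```

```text
0.15 [ 0.20268977 -0.4565775   0.23861858] [[ 9.140e-01  4.058e-01 -7.000e-04]
 [ 4.058e-01 -9.140e-01  1.500e-03]
 [-0.000e+00 -1.600e-03 -1.000e+00]] [-0.6231056  -0.41654235 -0.62840507] 1.0005490692458725invalid input at $[0]: expected keys dx, dy, dz, spin
invalid input at $[0]: expected keys dx, dy, dz, spin
invalid input at $[0]: expected keys dx, dy, dz, spin
invalid input at $[0]: expected keys dx, dy, dz, spin
```

View pics/w1.png

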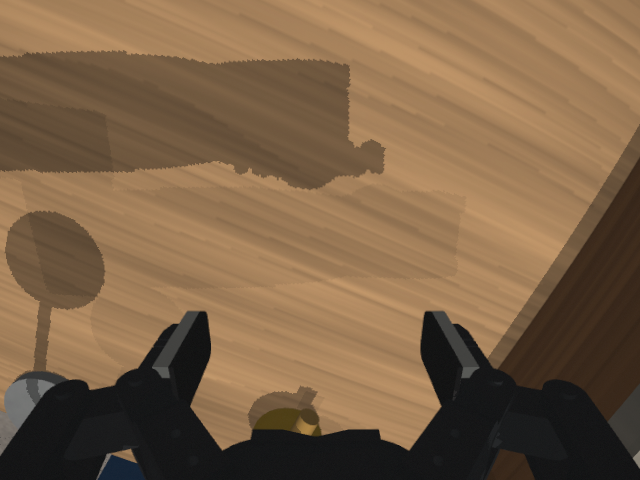

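The wrist view is from the start pose and shows bare bench. The rows were refused because every row needs all four keys, so I'll retype them.

```bash
python3 -m jog '[{"dx":0,"dy":0,"dz":0,"spin":7.02},{"dx":0,"dy":0,"dz":0,"spin":7.02},{"dx":0,"dy":0,"dz":0,"spin":7.02},{"dx":0,"dy":0,"dz":0,"spin":7.02},{"dx":0,"dy":0,"dz":0,"spin":7.02}]' 0.05
python3 -m jog '[{"dx":0.0209,"dy":-0.0227,"dz":0.01,"spin":0},{"dx":0.0209,"dy":-0.0227,"dz":0.01,"spin":0},{"dx":0.0209,"dy":-0.0227,"dz":0.01,"spin":0},{"dx":0.0209,"dy":-0.0227,"dz":0.01,"spin":0},{"dx":0.0209,"dy":-0.0227,"dz":0.01,"spin":0}]'
python3 -m jog '[{"dx":0.0209,"dy":-0.0227,"dz":0.01,"spin":0},{"dx":0.0209,"dy":-0.0227,"dz":0.01,"spin":0},{"dx":0.0209,"dy":-0.0227,"dz":0.01,"spin":0},{"dx":0.0209,"dy":-0.0227,"dz":0.01,"spin":0},{"dx":0.0209,"dy":-0.0227,"dz":0.01,"spin":0}]'
python3 -m jog '[{"dx":0,"dy":0,"dz":0,"spin":0},{"dx":0,"dy":0,"dz":0,"spin":0},{"dx":0,"dy":0,"dz":0,"spin":0}]'
python3 - <<'E'
from h import *
s,t,M=pose(); print(s['clock'],t,M.round(4),s['force'],s['width'])
snap('wrist','w2')
E
```

```text
clock: 0.62
tool_pos: [0.2028, -0.4568, 0.239]
eef_rot: [-0.0, 0.995, -0.1, -0.0]
force: [0.6, 0.1, 1.1]
width: 0.587
gripper_force: 0.0
clock: 1.03
tool_pos: [0.3281, -0.3649, 0.1887]
eef_rot: [-0.0, 0.995, -0.098, -0.0]
force: [0.5, -0.5, -0.6]
width: 0.582
gripper_force: 0.0
clock: 1.45
tool_pos: [0.4528, -0.2736, 0.1387]
eef_rot: [-0.0, 0.995, -0.097, -0.0]
force: [0.1, -0.7, -0.3]
width: 0.586
gripper_force: 0.0
clock: 1.7
tool_pos: [0.4515, -0.2747, 0.1391]
eef_rot: [0.0, 0.995, -0.097, -0.001]
force: [-0.2, 0.1, -0.0]
width: 0.587
gripper_force: 0.0
1.7 [ 0.45148333 -0.27469982  0.13911475] [[ 9.812e-01 -1.931e-01 -1.000e-03]
 [-1.931e-01 -9.812e-01  1.000e-04]
 [-1.000e-03  1.000e-04 -1.000e+00]] [-0.19174344  0.09171272 -0.03965942] 0.5870495604324937
```

View pics/w2.png

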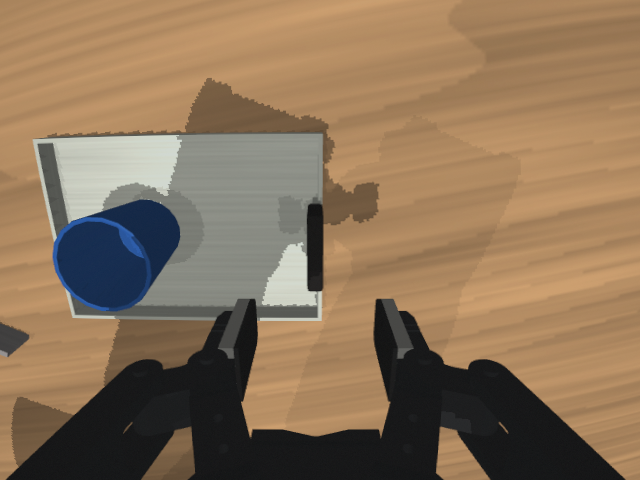

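The grip shows at (307–323, 204–291), centred between the fingers horizontally, with the cup upright in the tray. I'll ray-cast the grip.

Run:
```python
from h import *
c=bot.calibration('wrist')
for u,v in ((308,205),(322,205),(308,290),(322,290)): print(hit(c,u,v,.06), (pose()[2].T@(hit(c,u,v,.06)-pose()[1])).round(4))
for u,v in ((34,141),(322,134),(322,320),(76,318)): print('rim',hit(c,u,v,.02))
```

```text
[ 0.48175104 -0.27702859  0.06      ] [ 0.0303 -0.0042  0.0795]
[ 0.48016017 -0.28509637  0.06      ] [0.0303 0.0041 0.0795]
[ 0.42743785 -0.26597545  0.06      ] [-0.0252 -0.0044  0.0795]
[ 0.4257149  -0.27470618  0.06      ] [-0.0252  0.0045  0.0795]
rim [ 0.55501096 -0.09680093  0.02      ]
rim [ 0.51757505 -0.2929917   0.02      ]
rim [ 0.38020138 -0.26675729  0.02      ]
rim [ 0.41779436 -0.07210503  0.02      ]
```

```bash
python3 -m jog '[{"dx":0.002,"dy":0,"dz":0.025,"spin":0},{"dx":0,"dy":0,"dz":0.025,"spin":0},{"dx":0,"dy":0,"dz":0.02,"spin":0},{"dx":0,"dy":0,"dz":0.02,"spin":0},{"dx":0,"dy":0,"dz":0.013,"spin":0}]'
python3 -m jog '[{"dx":0,"dy":0,"dz":0,"spin":0},{"dx":0,"dy":0,"dz":0,"spin":0},{"dx":0,"dy":0,"dz":0,"spin":0}]'
python3 -m jog '[{"dx":0,"dy":0,"dz":0,"spin":0},{"dx":0,"dy":0,"dz":0,"spin":0},{"dx":0,"dy":0,"dz":0,"spin":0},{"dx":0,"dy":0,"dz":0,"spin":0},{"dx":0,"dy":0,"dz":0,"spin":0}]' 0.03
python3 -m jog '[{"dx":0,"dy":0,"dz":0,"spin":0},{"dx":0,"dy":0,"dz":0,"spin":0},{"dx":0,"dy":0,"dz":0,"spin":0},{"dx":0,"dy":0,"dz":0,"spin":0},{"dx":0,"dy":0,"dz":0,"spin":0}]' 0.0
```

```text
clock: 2.17
tool_pos: [0.452, -0.276, 0.0351]
eef_rot: [-0.0, 0.995, -0.099, -0.001]
force: [-0.4, -0.3, -0.0]
width: 0.586
gripper_force: 0.0
clock: 2.42
tool_pos: [0.4541, -0.2763, 0.0376]
eef_rot: [0.0, 0.995, -0.098, 0.001]
force: [0.3, 0.3, 0.2]
width: 0.586
gripper_force: 0.0
clock: 2.83
tool_pos: [0.4541, -0.2752, 0.0367]
eef_rot: [0.0, 0.995, -0.097, 0.0]
force: [0.5, 0.5, -0.2]
width: 0.351
gripper_force: 0.0
clock: 3.25
tool_pos: [0.454, -0.275, 0.0365]
eef_rot: [-0.0, 0.995, -0.097, 0.0]
force: [-0.6, 1.1, 2.8]
width: 0.108
gripper_force: 59.2
```

```bash
python3 -m jog '[{"dx":0,"dy":0,"dz":-0.003,"spin":0},{"dx":0,"dy":0,"dz":-0.004,"spin":0},{"dx":0,"dy":0,"dz":-0.004,"spin":0},{"dx":0,"dy":0,"dz":-0.004,"spin":0},{"dx":0,"dy":0,"dz":-0.001,"spin":0}]'
python3 -m jog '[{"dx":0,"dy":0,"dz":0,"spin":0},{"dx":0,"dy":0,"dz":0,"spin":0},{"dx":0,"dy":0,"dz":0,"spin":0},{"dx":0,"dy":0,"dz":0,"spin":0},{"dx":0,"dy":0,"dz":0,"spin":0}]'
python3 - <<'E'
from h import *
snap('scene','s2'); im=cv2.imread('pics/s2.png'); s,t,M=pose(); print(s['clock'],t,s['force'],s['torque'],s['width'])
cv2.imwrite('pics/s2c.png',cv2.resize(im[170:350,140:450],None,fx=2.5,fy=2.5,interpolation=cv2.INTER_CUBIC))
E
```

```text
clock: 3.67
tool_pos: [0.454, -0.2754, 0.0529]
eef_rot: [0.0, 0.995, -0.097, 0.0]
force: [0.3, -0.3, -4.4]
width: 0.109
gripper_force: 58.4
clock: 4.08
tool_pos: [0.4537, -0.275, 0.0521]
eef_rot: [-0.0, 0.995, -0.097, -0.0]
force: [0.2, -0.0, -3.8]
width: 0.108
gripper_force: 58.4
4.1333 [ 0.45371872 -0.27505109  0.05213305] [-0.08491458 -0.21036366 -4.25638038] [-0.41128878  0.04881701 -0.03317663] 0.10975601015333392
```

View pics/s2c.png

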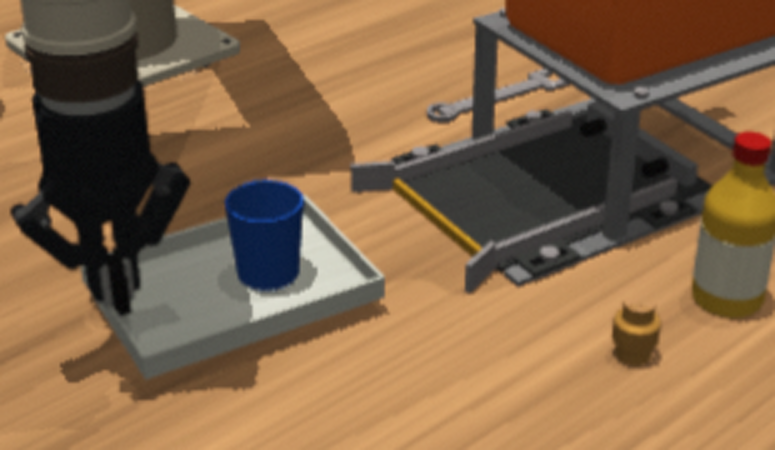

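Tray lifted, cup upright, guides and buffers clear in view; the nose corner is at crop (383,285) → full (293,284). Checking sag, the stand axis and tray pose numerically.

```bash
python3 - <<'E'
from h import *
c=bot.calibration('top'); sc=bot.calibration('scene')
im=cv2.imread('pics/top0.png'); g=cv2.cvtColor(im,cv2.COLOR_BGR2GRAY).astype(int)
# guides: brightest pixel per column near hand line
out=[]
for (a,b) in (((240,225),(296,232)),((228,306.4),(284,312.9))):
    P=[]
    for u in range(a[0],b[0]+1,2):
        v0=a[1]+(b[1]-a[1])*(u-a[0])/(b[0]-a[0]); vs=np.arange(int(v0)-4,int(v0)+6); w=g[vs,u]; w=np.clip(w-120,0,None)
        if w.sum()>0: P.append(hit(c,u,(vs*w).sum()/w.sum(),.022)[:2])
    P=np.array(P); l=cv2.fitLine(P.astype(np.float32),cv2.DIST_HUBER,0,.01,.01).ravel(); print(len(P),np.degrees(np.arctan2(l[1],l[0]))%180,l); out.append(l)
mid=(out[0][2:]+out[1][2:])/2; print('mid',mid)
im1,_=snap('top','top1'); im1=cv2.imread('pics/top1.png'); hsv=cv2.cvtColor(im1,cv2.COLOR_BGR2HSV)
m=((hsv[...,1]<60)&(hsv[...,2]>90)).astype(np.uint8); m[:,:325]=0;m[:220]=0;m[350:]=0;m[:,440:]=0
v,u=np.nonzero(m)
k=max(cv2.findContours(m,cv2.RETR_EXTERNAL,cv2.CHAIN_APPROX_NONE)[0],key=cv2.contourArea)
P=np.array([hit(c,a,b,.0356)[:2] for a,b in k[:,0]]).astype(np.float32); r=cv2.minAreaRect(P); print(r,cv2.boxPoints(r))
s,t,M=pose(); d=-M[:2,1]; n=np.array([-d[1],d[0]])
for L,z in ((.195,.0356),(-.005,.0356)):
  for w in (.07,-.07): p=np.array([*(t[:2]+d*L+n*w),z]); print('rim',L,w,p.round(4),'scene',proj(sc,p).round(1),'top',proj(c,p).round(1))
E
python3 -c "
import cv2
a=cv2.imread('pics/top1.png')[200:350,180:490]; b=cv2.imread('pics/s2.png')[220:340,160:310]
import numpy as np
cv2.imwrite('pics/c2.png',np.vstack([cv2.resize(a,(620,300),interpolation=2),cv2.resize(b,(375,300),interpolation=2)]) if 0 else np.vstack([cv2.resize(a,(600,290),interpolation=2),np.pad(cv2.resize(b,(375,300),interpolation=2),((0,0),(0,225),(0,0)))]))"
```

```text
29 80.80457 [0.15980227 0.98714906 0.5843465  0.07724383]
29 81.35595 [0.1502954  0.98864114 0.43254498 0.09333386]
mid [0.50844574 0.08528885]
((0.472126305103302, -0.16908803582191467), (0.17695988714694977, 0.14112655818462372), 78.87500762939453) [[ 0.3858168  -0.24229014]
 [ 0.5242914  -0.26952052]
 [ 0.5584358  -0.09588593]
 [ 0.4199612  -0.06865555]]
rim 0.195 0.07 [ 0.4228 -0.0702  0.0356] scene [261.6 248. ] top [343.3 311.6]
rim 0.195 -0.07 [ 0.5602 -0.0973  0.0356] scene [294.1 280.9] top [355.3 236. ]
rim -0.005 0.07 [ 0.3841 -0.2664  0.0356] scene [171.4 274.8] top [452.1 329.8]
rim -0.005 -0.07 [ 0.5214 -0.2935  0.0356] scene [197.1 314. ] top [462.1 253.8]
```

View pics/c2.png

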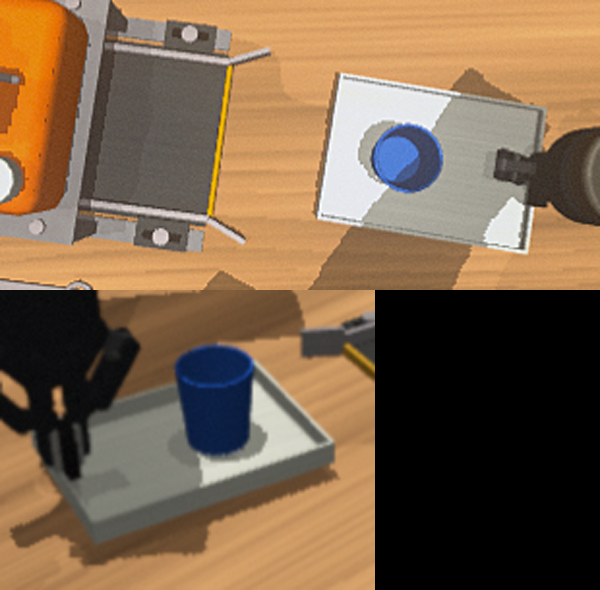

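No sag: the observed nose corner at (293,281) in the scene view matches the level prediction, and the cup is upright. Aligning: spin −2.1°, then advance to just before the lip.

```bash
python3 -m jog '[{"dx":0,"dy":0,"dz":0,"spin":-0.7},{"dx":0,"dy":0,"dz":0,"spin":-0.7},{"dx":0,"dy":0,"dz":0,"spin":-0.7},{"dx":0,"dy":0,"dz":0,"spin":0},{"dx":0,"dy":-0.003,"dz":0,"spin":0}]'
python3 -m jog '[{"dx":0,"dy":-0.006,"dz":0,"spin":0},{"dx":0,"dy":-0.008,"dz":0,"spin":0},{"dx":0,"dy":-0.008,"dz":0,"spin":0},{"dx":0,"dy":-0.008,"dz":0,"spin":0},{"dx":0,"dy":-0.008,"dz":0,"spin":0}]'
python3 -m jog '[{"dx":0,"dy":-0.008,"dz":0,"spin":0},{"dx":0,"dy":-0.006,"dz":0,"spin":0},{"dx":0,"dy":-0.003,"dz":0,"spin":0},{"dx":0,"dy":0,"dz":0,"spin":0},{"dx":0,"dy":0,"dz":0,"spin":0}]'
python3 - <<'E'
from h import *
s,t,M=pose(); d=-M[:2,1]; print(s['clock'],t,np.degrees(np.arctan2(d[1],d[0])),s['force'])
snap('wrist','w3');snap('top','top2')
a=cv2.imread('pics/top2.png')[200:350,180:430]; b=cv2.imread('pics/w3.png')[60:400,0:400]
cv2.imwrite('pics/c3.png',np.hstack([cv2.resize(b,(353,300),interpolation=2),cv2.resize(a[0:150,60:200],(280,300),interpolation=2)]))
E
```

```text
clock: 4.6
tool_pos: [0.4544, -0.2725, 0.0523]
eef_rot: [0.0, 0.997, -0.079, 0.0]
force: [0.4, -0.0, -4.0]
width: 0.108
gripper_force: 58.6
clock: 5.02
tool_pos: [0.4604, -0.2334, 0.0523]
eef_rot: [-0.0, 0.997, -0.079, -0.0]
force: [0.4, -0.1, -4.1]
width: 0.104
gripper_force: 58.6
clock: 5.43
tool_pos: [0.4631, -0.2178, 0.0524]
eef_rot: [0.0, 0.997, -0.079, 0.0]
force: [0.0, -0.8, -4.0]
width: 0.105
gripper_force: 58.4
5.4333 [ 0.46308926 -0.21779528  0.0523878 ] 80.96123508352792 [ 0.01896238 -0.75131176 -4.03360252]
```

View pics/c3.png

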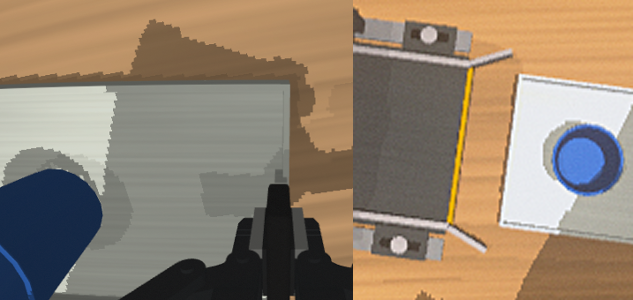

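The top crop shows the tray nose just short of the flares, symmetric by eye. Now the lateral error numerically.

```bash
cat > lat.py <<'E'
from h import *
import sys
def lat(f,z):
    c=bot.calibration('top'); im=cv2.imread(f); hsv=cv2.cvtColor(im,cv2.COLOR_BGR2HSV)
    m=((hsv[...,1]<60)&(hsv[...,2]>90)).astype(np.uint8); m[:,:305]=0;m[:220]=0;m[350:]=0;m[:,400:]=0
    k=max(cv2.findContours(m,cv2.RETR_EXTERNAL,cv2.CHAIN_APPROX_NONE)[0],key=cv2.contourArea)
    P=np.array([hit(c,a,b,z)[:2] for a,b in k[:,0]])
    th=np.radians(81.0); d=np.array([np.cos(th),np.sin(th)]); n=np.array([-d[1],d[0]]); o=np.array([.4978,.0197])
    A=(P-o)@d; L=(P-o)@n; print('nose along',A.max(),'lat range',L.min(),L.max())
    for lo in np.arange(A.min(),A.max(),.01):
        s=(A>=lo)&(A<lo+.01); print(round(lo,3),L[s].min().round(4),L[s].max().round(4),((L[s].min()+L[s].max())/2).round(4))
lat('pics/top2.png',.0356)
E
python3 lat.py
```

```text
nose along -0.04537375536847712 lat range -0.07140053098256857 0.07007001051226824
-0.203 -0.0242 0.0686 0.0222
-0.193 -0.07 0.0689 -0.0006
-0.183 -0.0709 0.0694 -0.0007
-0.173 -0.0706 0.0687 -0.0009
-0.163 -0.0712 0.069 -0.0011
-0.153 -0.071 0.0692 -0.0009
-0.143 -0.0712 0.0686 -0.0013
-0.133 -0.0713 0.0684 -0.0015
-0.123 -0.0709 0.0689 -0.001
-0.113 -0.0713 0.0689 -0.0012
-0.103 -0.0712 0.0701 -0.0006
-0.093 -0.0714 0.0694 -0.001
-0.083 -0.0712 0.0693 -0.001
-0.073 -0.0713 0.0689 -0.0012
-0.063 -0.0713 0.0693 -0.001
-0.053 -0.071 0.0691 -0.0009
```

```bash
python3 -m jog '[{"dx":-0.001,"dy":-0.003,"dz":0,"spin":0},{"dx":0,"dy":-0.006,"dz":0,"spin":0},{"dx":0,"dy":-0.008,"dz":0,"spin":0},{"dx":0,"dy":-0.008,"dz":0,"spin":0},{"dx":0,"dy":-0.008,"dz":0,"spin":0}]'
python3 -m jog '[{"dx":0,"dy":-0.006,"dz":0,"spin":0},{"dx":0,"dy":-0.006,"dz":0,"spin":0},{"dx":0,"dy":-0.006,"dz":0,"spin":0},{"dx":0,"dy":-0.006,"dz":0,"spin":0},{"dx":0,"dy":-0.003,"dz":0,"spin":0}]'
python3 -m jog '[{"dx":0,"dy":0,"dz":0,"spin":0},{"dx":0,"dy":0,"dz":0,"spin":0}]'
python3 - <<'E'
from h import *
snap('top','top3')
import lat
lat.lat('pics/top3.png',.0356)
E
```

```text
clock: 5.95
tool_pos: [0.4672, -0.1841, 0.0523]
eef_rot: [-0.0, 0.997, -0.079, -0.0]
force: [-0.9, -0.0, -4.3]
width: 0.108
gripper_force: 58.6
clock: 6.37
tool_pos: [0.4715, -0.1575, 0.0523]
eef_rot: [-0.0, 0.997, -0.079, -0.0]
force: [-0.5, -0.8, -3.9]
width: 0.103
gripper_force: 58.5
clock: 6.53
tool_pos: [0.4715, -0.1584, 0.0523]
eef_rot: [0.0, 0.997, -0.079, -0.0]
force: [-0.5, 0.2, -3.9]
width: 0.102
gripper_force: 58.5
nose along -0.04537375536847712 lat range -0.07140053098256857 0.07007001051226824
-0.203 -0.0242 0.0686 0.0222
-0.193 -0.07 0.0689 -0.0006
-0.183 -0.0709 0.0694 -0.0007
-0.173 -0.0706 0.0687 -0.0009
-0.163 -0.0712 0.069 -0.0011
-0.153 -0.071 0.0692 -0.0009
-0.143 -0.0712 0.0686 -0.0013
-0.133 -0.0713 0.0684 -0.0015
-0.123 -0.0709 0.0689 -0.001
-0.113 -0.0713 0.0689 -0.0012
-0.103 -0.0712 0.0701 -0.0006
-0.093 -0.0714 0.0694 -0.001
-0.083 -0.0712 0.0693 -0.001
-0.073 -0.0713 0.0689 -0.0012
-0.063 -0.0713 0.0693 -0.001
-0.053 -0.071 0.0691 -0.0009
nose along -0.013487574335242206 lat range -0.0703323156376501 0.07046353703607858
-0.186 -0.0695 0.0705 0.0005
-0.176 -0.0699 0.0698 -0.0
-0.166 -0.0696 0.0696 0.0
-0.156 -0.0694 0.0699 0.0002
-0.146 -0.0696 0.0704 0.0004
-0.136 -0.0695 0.07 0.0002
-0.126 -0.0702 0.0693 -0.0004
-0.116 -0.0697 0.0702 0.0003
-0.106 -0.0696 0.0701 0.0002
-0.096 -0.0703 0.0697 -0.0003
-0.086 -0.0698 0.0701 0.0002
-0.076 -0.0702 0.0702 -0.0
-0.066 -0.0702 0.0695 -0.0003
-0.056 -0.0703 0.0705 0.0001
-0.046 -0.0701 0.0703 0.0001
-0.036 -0.0703 0.0694 -0.0004
-0.026 -0.0702 0.0248 -0.0227
-0.016 -0.07 -0.0514 -0.0607
```

Centred within 0.3 mm, nose now past the lip (the mask clips there). Continuing in along the guides.

```bash
python3 -m jog '[{"dx":0,"dy":-0.003,"dz":0,"spin":0},{"dx":0,"dy":-0.006,"dz":0,"spin":0},{"dx":0,"dy":-0.007,"dz":0,"spin":0},{"dx":0,"dy":-0.007,"dz":0,"spin":0},{"dx":0,"dy":-0.007,"dz":0,"spin":0}]'
python3 -m jog '[{"dx":0,"dy":-0.007,"dz":0,"spin":0},{"dx":0,"dy":-0.007,"dz":0,"spin":0},{"dx":0,"dy":-0.006,"dz":0,"spin":0},{"dx":0,"dy":-0.006,"dz":0,"spin":0},{"dx":0,"dy":-0.004,"dz":0,"spin":0}]'
python3 - <<'E'
from h import *
s,t,M=pose(); print(s['force'],s['torque']); o=np.array([.4978,.0197]); th=np.radians(81.0); d=np.array([np.cos(th),np.sin(th)]); print('tool-lip along',(t[:2]-o)@d)
E
```

```text
clock: 7.0
tool_pos: [0.4762, -0.128, 0.0523]
eef_rot: [-0.0, 0.997, -0.079, -0.0]
force: [-0.2, -1.0, -4.8]
width: 0.101
gripper_force: 58.7
clock: 7.42
tool_pos: [0.481, -0.0983, 0.0523]
eef_rot: [-0.0, 0.997, -0.079, -0.0]
force: [-0.4, 0.1, -4.7]
width: 0.105
gripper_force: 58.6
[-0.38362923  0.11338368 -4.74709562] [-0.40800216  0.04300996 -0.04697469]
tool-lip along -0.11917707803970858
```

```bash
python3 -m jog '[{"dx":0,"dy":-0.005,"dz":0,"spin":0},{"dx":0,"dy":-0.007,"dz":0,"spin":0},{"dx":0,"dy":-0.007,"dz":0,"spin":0},{"dx":0,"dy":-0.007,"dz":0,"spin":0},{"dx":0,"dy":-0.007,"dz":0,"spin":0}]'
python3 -m jog '[{"dx":0,"dy":-0.007,"dz":0,"spin":0},{"dx":0,"dy":-0.007,"dz":0,"spin":0},{"dx":0,"dy":-0.006,"dz":0,"spin":0},{"dx":0,"dy":-0.006,"dz":0,"spin":0},{"dx":0,"dy":-0.006,"dz":0,"spin":0}]'
python3 -m jog '[{"dx":0,"dy":-0.006,"dz":0,"spin":0},{"dx":0,"dy":-0.006,"dz":0,"spin":0},{"dx":0,"dy":-0.006,"dz":0,"spin":0},{"dx":0,"dy":-0.006,"dz":0,"spin":0},{"dx":0,"dy":-0.003,"dz":0,"spin":0}]'
python3 -m jog '[{"dx":0,"dy":-0.001,"dz":0,"spin":0},{"dx":0,"dy":0,"dz":0,"spin":0}]'
python3 - <<'E'
from h import *
snap('top','top4');snap('scene','s4');snap('wrist','w4')
F=[]
for i in range(4):
    s,t,M=pose(); F.append(s['force']); bot.camera('top')
print(np.mean(F,0),s['torque']); o=np.array([.4978,.0197]); th=np.radians(81.0); d=np.array([np.cos(th),np.sin(th)]); print('tool-lip along',(t[:2]-o)@d,t)
a=cv2.imread('pics/top4.png')[215:335,220:420]; b=cv2.imread('pics/s4.png')[170:310,230:480]; w=cv2.imread('pics/w4.png')[:,:420]
cv2.imwrite('pics/c4.png',np.vstack([np.hstack([cv2.resize(a,(400,240),interpolation=2),cv2.resize(w,(340,388))[:240]]),cv2.resize(b,(740,350))[:, :740]]))
E
```

```text
clock: 7.83
tool_pos: [0.4852, -0.0716, 0.0523]
eef_rot: [-0.003, 0.997, -0.074, 0.0]
force: [-0.9, 0.2, -4.4]
width: 0.105
gripper_force: 58.6
clock: 8.25
tool_pos: [0.4885, -0.0578, 0.0531]
eef_rot: [-0.009, 0.998, -0.064, 0.002]
force: [2.9, -1.6, -4.4]
width: 0.105
gripper_force: 58.8
clock: 8.67
tool_pos: [0.4912, -0.0453, 0.0541]
eef_rot: [-0.014, 0.998, -0.054, 0.003]
force: [5.6, -4.2, -4.6]
width: 0.108
gripper_force: 62.1
clock: 8.83
tool_pos: [0.4913, -0.045, 0.0541]
eef_rot: [-0.014, 0.998, -0.054, 0.003]
force: [5.4, -3.8, -5.0]
width: 0.106
gripper_force: 62.1
[ 4.84474521 -3.009283   -4.95269692] [-1.42314566 -1.26427285 -0.97708154]
tool-lip along -0.06493244819583102 [ 0.49122483 -0.04500044  0.05407965]
```

View pics/c4.png

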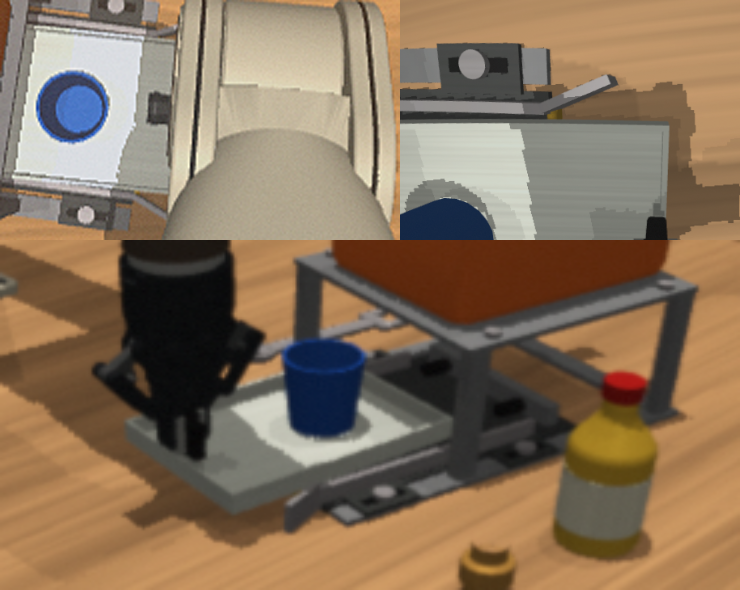

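The tool rotated and stalled about 50 mm short, a side load is building (the tray twists in the guides), and the cup is still upright. I suspect a joint limit, so I'll check the joints.

Run:
```python
from h import *
s,t,M=pose(); print(s['joint_pos'].round(3),s['tau'].round(1)); print(M.round(3)); print(t)
```

```text
[-0.108  0.389 -0.312  0.865  0.029  3.142] [  2.2 -40.3  17.8   2.4   1.5  -0.8]
[[ 0.994 -0.108  0.008]
 [-0.108 -0.994  0.028]
 [ 0.005 -0.029 -1.   ]]
[ 0.49124341 -0.04497029  0.05409865]
```

Joint 6 is at its +π limit, so I need the half-turned grasp. Back out to relieve it, set the tray flat on the bench, regrasp turned 180°, and go in again.

```bash
python3 -m jog '[{"dx":0,"dy":0.002,"dz":0,"spin":0},{"dx":0,"dy":0.003,"dz":0,"spin":0},{"dx":0,"dy":0.003,"dz":0,"spin":0}]'
python3 - <<'E'
from h import *
s,t,M=pose(); print(s['joint_pos'].round(3),s['force'].round(1),s['torque'].round(2)); print(M.round(4)); print(t)
E
```

```text
clock: 9.43
tool_pos: [0.4895, -0.0509, 0.0539]
eef_rot: [-0.017, 0.998, -0.053, 0.002]
force: [5.0, 2.7, 0.2]
width: 0.107
gripper_force: 60.1
[-0.124  0.389 -0.312  0.867  0.034  3.124] [5.  2.7 0.2] [ 0.61 -0.73 -0.69]
[[ 0.9943 -0.1061  0.0061]
 [-0.1063 -0.9938  0.0332]
 [ 0.0025 -0.0337 -0.9994]]
[ 0.48951202 -0.0508776   0.05389005]
```

```bash
python3 -m jog '[{"dx":0,"dy":0.004,"dz":-0.0002,"spin":0.4},{"dx":0,"dy":0.005,"dz":-0.0002,"spin":0.4},{"dx":0,"dy":0.005,"dz":-0.0002,"spin":0.4},{"dx":0,"dy":0.005,"dz":-0.0002,"spin":0.4},{"dx":0,"dy":0.005,"dz":-0.0002,"spin":0.4}]'
python3 -m jog '[{"dx":0,"dy":0.005,"dz":-0.0002,"spin":0.4},{"dx":0,"dy":0.005,"dz":-0.0002,"spin":0.3},{"dx":0,"dy":0.005,"dz":-0.0002,"spin":0.2},{"dx":0,"dy":0.002,"dz":0,"spin":0}]'
python3 - <<'E'
from h import *
s,t,M=pose(); print(s['joint_pos'].round(3),s['force'].round(1),s['torque'].round(2)); print(M.round(4)); print(t); d=-M[:2,1];print(np.degrees(np.arctan2(d[1],d[0])))
print((t[:2]-[.4978,.0197])@np.array([-.9877,.1564]))
E
```

```text
clock: 9.85
tool_pos: [0.4838, -0.0766, 0.0527]
eef_rot: [-0.014, 0.997, -0.071, -0.001]
force: [1.0, 0.9, -4.1]
width: 0.105
gripper_force: 58.7
clock: 10.18
tool_pos: [0.4817, -0.0936, 0.0529]
eef_rot: [-0.015, 0.997, -0.079, -0.001]
force: [0.4, 0.5, -4.2]
width: 0.112
gripper_force: 58.7
[-0.209  0.392 -0.31   0.873  0.029  3.091] [ 0.4  0.5 -4.2] [-0.49  0.02  0.04]
[[ 0.9875 -0.1575  0.0013]
 [-0.1575 -0.9871  0.0291]
 [-0.0034 -0.029  -0.9996]]
[ 0.48166587 -0.0935829   0.05294015]
80.93313632734726
-0.0017817682463173562
```

```bash
python3 -m jog '[{"dx":0,"dy":0.003,"dz":0,"spin":0},{"dx":0,"dy":0.006,"dz":-0.0002,"spin":0},{"dx":0,"dy":0.008,"dz":-0.0002,"spin":0},{"dx":0,"dy":0.009,"dz":-0.0003,"spin":0},{"dx":0,"dy":0.009,"dz":-0.0003,"spin":0}]'
python3 -m jog '[{"dx":0,"dy":0.009,"dz":-0.0003,"spin":0},{"dx":0,"dy":0.009,"dz":-0.0003,"spin":0},{"dx":0,"dy":0.009,"dz":-0.0003,"spin":0},{"dx":0,"dy":0.009,"dz":-0.0003,"spin":0},{"dx":0,"dy":0.009,"dz":-0.0003,"spin":0}]'
python3 -m jog '[{"dx":0,"dy":0.009,"dz":-0.0003,"spin":0},{"dx":0,"dy":0.009,"dz":-0.0003,"spin":0},{"dx":0,"dy":0.009,"dz":-0.0003,"spin":0},{"dx":0,"dy":0.009,"dz":-0.0003,"spin":0},{"dx":0,"dy":0.009,"dz":-0.0003,"spin":0}]'
python3 -m jog '[{"dx":0,"dy":0.007,"dz":-0.0002,"spin":0},{"dx":0,"dy":0.005,"dz":-0.0002,"spin":0},{"dx":0,"dy":0.002,"dz":0,"spin":0},{"dx":0,"dy":0,"dz":0,"spin":0}]'
python3 - <<'E'
from h import *
s,t,M=pose(); print(s['joint_pos'].round(3),s['force'].round(1),s['torque'].round(2)); print(M.round(4)); print(t)
snap('scene','s5'); sc=bot.calibration('scene')
d=-M[:2,1]/np.linalg.norm(M[:2,1]); n=np.array([-d[1],d[0]])
for z in (.0356,.0416): print(proj(sc,[*(t[:2]+d*.195-n*.07-n*-.002),z]).round(1), proj(sc,[*(t[:2]-d*.005-n*.07),z]).round(1))
cv2.imwrite('pics/s5c.png',cv2.resize(cv2.imread('pics/s5.png')[230:340,160:360],(800,440),interpolation=2))
E
```

```text
clock: 10.6
tool_pos: [0.477, -0.1282, 0.0534]
eef_rot: [-0.015, 0.997, -0.079, 0.0]
force: [-0.1, -0.3, -4.7]
width: 0.107
gripper_force: 58.6
clock: 11.02
tool_pos: [0.4699, -0.1728, 0.0535]
eef_rot: [-0.015, 0.997, -0.079, 0.0]
force: [-0.5, -0.2, -4.4]
width: 0.106
gripper_force: 58.6
clock: 11.43
tool_pos: [0.463, -0.2171, 0.0537]
eef_rot: [-0.015, 0.997, -0.079, 0.0]
force: [0.7, -0.9, -5.0]
width: 0.113
gripper_force: 58.6
clock: 11.77
tool_pos: [0.4608, -0.2305, 0.0537]
eef_rot: [-0.015, 0.997, -0.079, 0.0]
force: [-0.5, -0.6, -4.8]
width: 0.11
gripper_force: 58.7
[-0.48   0.436 -0.236  0.909  0.028  2.82 ] [-0.5 -0.6 -4.8] [-0.46  0.06  0.  ]
[[ 0.9875 -0.1575  0.0032]
 [-0.1575 -0.9871  0.0297]
 [-0.0015 -0.0298 -0.9996]]
[ 0.4608183  -0.23052529  0.05367179]
[311.8 271.2] [221.5 305.1]
[311.8 268.8] [221.2 302.5]
```

View pics/s5c.png

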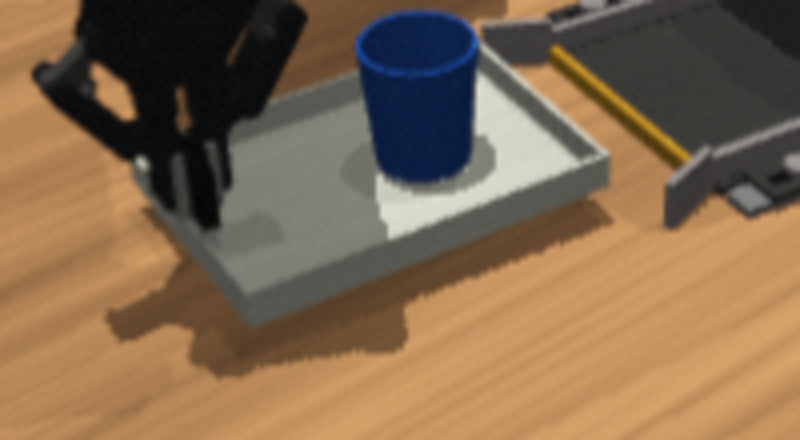

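The tray is clear of the stand with the cup upright. The nose corner at (312,268) means the nose is about 6 mm high (1.6° tilt). Lowering gently and releasing.

```bash
python3 -m jog '[{"dx":0,"dy":0,"dz":0.003,"spin":0},{"dx":0,"dy":0,"dz":0.004,"spin":0},{"dx":0,"dy":0,"dz":0.004,"spin":0},{"dx":0,"dy":0,"dz":0.003,"spin":0},{"dx":0,"dy":0,"dz":0.002,"spin":0}]'
python3 -m jog '[{"dx":0,"dy":0,"dz":0.001,"spin":0},{"dx":0,"dy":0,"dz":0.0005,"spin":0},{"dx":0,"dy":0,"dz":0,"spin":0}]'
python3 -m jog '[{"dx":0,"dy":0,"dz":0,"spin":0},{"dx":0,"dy":0,"dz":0,"spin":0},{"dx":0,"dy":0,"dz":0,"spin":0}]' 0.011
python3 -m jog '[{"dx":0,"dy":0,"dz":0,"spin":0},{"dx":0,"dy":0,"dz":0,"spin":0},{"dx":0,"dy":0,"dz":0,"spin":0}]' 0.015
python3 -m jog '[{"dx":0,"dy":0,"dz":0,"spin":0},{"dx":0,"dy":0,"dz":0,"spin":0},{"dx":0,"dy":0,"dz":0,"spin":0},{"dx":0,"dy":0,"dz":0,"spin":0},{"dx":0,"dy":0,"dz":0,"spin":0}]' 0.05
```

```text
clock: 12.23
tool_pos: [0.4605, -0.2291, 0.0369]
eef_rot: [-0.015, 0.997, -0.078, -0.0]
force: [-0.1, 0.5, -4.8]
width: 0.108
gripper_force: 58.5
clock: 12.48
tool_pos: [0.4608, -0.2294, 0.0366]
eef_rot: [-0.015, 0.997, -0.079, 0.0]
force: [-2.2, 1.6, 1.0]
width: 0.107
gripper_force: 59.5
clock: 12.73
tool_pos: [0.4617, -0.2295, 0.0366]
eef_rot: [-0.015, 0.997, -0.079, 0.001]
force: [1.0, 1.5, 1.7]
width: 0.132
gripper_force: 0.7
clock: 12.98
tool_pos: [0.4612, -0.2298, 0.0363]
eef_rot: [-0.015, 0.997, -0.079, 0.001]
force: [-0.3, 0.9, -0.1]
width: 0.175
gripper_force: 0.0
clock: 13.4
tool_pos: [0.4609, -0.2296, 0.0362]
eef_rot: [-0.015, 0.997, -0.079, 0.0]
force: [0.3, 0.3, -1.0]
width: 0.587
gripper_force: 0.0
```

```bash
python3 -m jog '[{"dx":0,"dy":0,"dz":-0.01,"spin":0},{"dx":0,"dy":0,"dz":-0.03,"spin":0},{"dx":0,"dy":0,"dz":-0.04,"spin":-3},{"dx":0,"dy":0,"dz":-0.04,"spin":-7},{"dx":0,"dy":0,"dz":-0.02,"spin":-7}]'
for i in 1; do python3 -m jog '[{"dx":0,"dy":0,"dz":0,"spin":-7},{"dx":0,"dy":0,"dz":0,"spin":-7},{"dx":0,"dy":0,"dz":0,"spin":-7},{"dx":0,"dy":0,"dz":0,"spin":-7},{"dx":0,"dy":0,"dz":0,"spin":-7}]'; done
python3 -m jog '[{"dx":0,"dy":0,"dz":0,"spin":-7},{"dx":0,"dy":0,"dz":0,"spin":-7},{"dx":0,"dy":0,"dz":0,"spin":-7},{"dx":0,"dy":0,"dz":0,"spin":-7},{"dx":0,"dy":0,"dz":0,"spin":-7}]'
python3 -m jog '[{"dx":0,"dy":0,"dz":0,"spin":-7},{"dx":0,"dy":0,"dz":0,"spin":-7},{"dx":0,"dy":0,"dz":0,"spin":-7},{"dx":0,"dy":0,"dz":0,"spin":-7},{"dx":0,"dy":0,"dz":0,"spin":-7}]'
python3 -m jog '[{"dx":0,"dy":0,"dz":0,"spin":-7},{"dx":0,"dy":0,"dz":0,"spin":-7},{"dx":0,"dy":0,"dz":0,"spin":-7},{"dx":0,"dy":0,"dz":0,"spin":-7},{"dx":0,"dy":0,"dz":0,"spin":-7}]'
python3 - <<'E'
from h import *
s,t,M=pose(); print(s['clock'],s['joint_pos'].round(3)); print(M.round(4)); print(t)
E
```

```text
clock: 13.82
tool_pos: [0.4623, -0.2348, 0.1819]
eef_rot: [-0.013, 0.997, 0.072, 0.006]
force: [0.3, 0.5, 1.0]
width: 0.587
gripper_force: 0.0
clock: 14.23
tool_pos: [0.4605, -0.2337, 0.1771]
eef_rot: [-0.013, 0.929, 0.369, 0.007]
force: [0.4, 0.1, -0.3]
width: 0.587
gripper_force: 0.0
clock: 14.65
tool_pos: [0.4605, -0.2337, 0.177]
eef_rot: [-0.01, 0.775, 0.631, 0.011]
force: [0.3, 0.1, 1.0]
width: 0.583
gripper_force: 0.0
clock: 15.07
tool_pos: [0.4605, -0.2337, 0.177]
eef_rot: [-0.007, 0.55, 0.835, 0.013]
force: [-0.1, -0.0, -0.3]
width: 0.584
gripper_force: 0.0
clock: 15.48
tool_pos: [0.4605, -0.2337, 0.177]
eef_rot: [-0.002, 0.273, 0.962, 0.015]
force: [0.8, -0.2, -0.4]
width: 0.588
gripper_force: 0.0
15.4833 [-0.485  0.316 -0.059  1.206  0.028  0.067]
[[-0.851   0.5251  0.0037]
 [ 0.525   0.8506  0.0293]
 [ 0.0122  0.0269 -0.9996]]
[ 0.46046388 -0.23371058  0.17698912]
```

```bash
python3 -m jog '[{"dx":0,"dy":0,"dz":0,"spin":-7.1},{"dx":0,"dy":0,"dz":0,"spin":-7.1},{"dx":0,"dy":0,"dz":0,"spin":-7.1},{"dx":0,"dy":0,"dz":0,"spin":-7.1},{"dx":0,"dy":0,"dz":0,"spin":-7.1}]' >/dev/null
python3 -m jog '[{"dx":0,"dy":0,"dz":0,"spin":-7.1},{"dx":0,"dy":0,"dz":0,"spin":-7.1},{"dx":0,"dy":0,"dz":0,"spin":-7.1},{"dx":0,"dy":0,"dz":0,"spin":-7.1},{"dx":0,"dy":0,"dz":0,"spin":-7.1}]' >/dev/null
python3 -m jog '[{"dx":0,"dy":0,"dz":0,"spin":-7.1},{"dx":0,"dy":0,"dz":0,"spin":-7.1},{"dx":0,"dy":0,"dz":0,"spin":-7.1},{"dx":0,"dy":0,"dz":0,"spin":-7.1},{"dx":0,"dy":0,"dz":0,"spin":-7.1}]' >/dev/null
python3 -m jog '[{"dx":0,"dy":0,"dz":0,"spin":-7.1},{"dx":0,"dy":0,"dz":0,"spin":-7.1},{"dx":0,"dy":0,"dz":0,"spin":-7.1},{"dx":0,"dy":0,"dz":0,"spin":-7.1},{"dx":0,"dy":0,"dz":0,"spin":-7.1}]' >/dev/null
python3 -m jog '[{"dx":0,"dy":0,"dz":0,"spin":-7.1},{"dx":0,"dy":0,"dz":0,"spin":-7.1},{"dx":0,"dy":0,"dz":0,"spin":-7.1},{"dx":0,"dy":0,"dz":0,"spin":-7.1},{"dx":0,"dy":0,"dz":0,"spin":-7.1}]'
python3 -m jog '[{"dx":0,"dy":0,"dz":0,"spin":-5},{"dx":0,"dy":0,"dz":0,"spin":-2}]'
python3 - <<'E'
from h import *
s,t,M=pose(); print(s['clock'],s['joint_pos'].round(3)); print(M.round(4)); print(t)
E
```

```text
clock: 17.57
tool_pos: [0.4604, -0.2337, 0.177]
eef_rot: [-0.015, 0.956, -0.294, -0.003]
force: [-0.1, 0.5, -0.4]
width: 0.589
gripper_force: 0.0
clock: 17.73
tool_pos: [0.4611, -0.2325, 0.177]
eef_rot: [-0.014, 0.971, -0.239, -0.002]
force: [0.3, 0.1, -0.1]
width: 0.588
gripper_force: 0.0
17.7333 [-0.482  0.316 -0.059  1.206  0.026 -3.142]
[[ 0.8861 -0.4635  0.0031]
 [-0.4634 -0.8857  0.028 ]
 [-0.0103 -0.0262 -0.9996]]
[ 0.46112058 -0.23245095  0.17696905]
```

```bash
python3 -m jog '[{"dx":0,"dy":0.012,"dz":0,"spin":0},{"dx":0,"dy":0.012,"dz":0,"spin":0},{"dx":0,"dy":0.012,"dz":0,"spin":0}]'
python3 - <<'E'
from h import *
s,t,M=pose(); print(s['clock'],s['joint_pos'].round(3)); print(M.round(4)); print(t)
E
```

```text
clock: 17.98
tool_pos: [0.4526, -0.2487, 0.1757]
eef_rot: [-0.007, 0.968, -0.252, -0.004]
force: [0.0, -0.3, -0.3]
width: 0.581
gripper_force: 0.0
17.9833 [-0.509  0.317 -0.06   1.204  0.011 -3.141]
[[ 0.8729 -0.4879 -0.0038]
 [-0.4878 -0.8728  0.0147]
 [-0.0106 -0.011  -0.9999]]
[ 0.45259198 -0.24871076  0.17572291]
```

```bash
python3 -m jog '[{"dx":0,"dy":0.012,"dz":0,"spin":0},{"dx":0,"dy":0.012,"dz":0,"spin":0},{"dx":0,"dy":0.01,"dz":0,"spin":0}]'
python3 -m jog '[{"dx":0,"dy":-0.01,"dz":0,"spin":3},{"dx":0,"dy":0,"dz":0,"spin":7.1},{"dx":0,"dy":0,"dz":0,"spin":7.1},{"dx":0,"dy":0,"dz":0,"spin":7.1},{"dx":0,"dy":0,"dz":0,"spin":7.1}]'
python3 - <<'E'
from h import *
s,t,M=pose(); print(s['clock'],s['joint_pos'].round(3)); print(M.round(4)); print(t)
a=np.degrees(np.arctan2(M[1,1],M[0,1])); print('tooly angle',a,'spin needed to 80.95:',(a-80.95)%360)
E
```

```text
clock: 18.23
tool_pos: [0.4441, -0.2637, 0.1751]
eef_rot: [-0.0, 0.964, -0.264, -0.006]
force: [-0.4, 0.1, 0.8]
width: 0.588
gripper_force: 0.0
clock: 18.65
tool_pos: [0.4495, -0.2546, 0.1751]
eef_rot: [0.001, 0.856, -0.518, -0.006]
force: [-0.3, 0.2, 0.0]
width: 0.587
gripper_force: 0.0
18.65 [-5.140e-01  3.180e-01 -6.000e-02  1.203e+00 -2.000e-03 -2.567e+00]
[[ 0.4638 -0.8859 -0.0109]
 [-0.8859 -0.4639  0.0036]
 [-0.0082  0.0079 -0.9999]]
[ 0.44949426 -0.25460387  0.17506496]
tooly angle -152.3625083702109 spin needed to 80.95: 126.68749162978912
```

```bash
python3 -m jog '[{"dx":0,"dy":0,"dz":0,"spin":7.1},{"dx":0,"dy":0,"dz":0,"spin":7.1},{"dx":0,"dy":0,"dz":0,"spin":7.1},{"dx":0,"dy":0,"dz":0,"spin":7.1},{"dx":0,"dy":0,"dz":0,"spin":7.1}]' >/dev/null
python3 -m jog '[{"dx":0,"dy":0,"dz":0,"spin":7.1},{"dx":0,"dy":0,"dz":0,"spin":7.1},{"dx":0,"dy":0,"dz":0,"spin":7.1},{"dx":0,"dy":0,"dz":0,"spin":7.1},{"dx":0,"dy":0,"dz":0,"spin":7.1}]' >/dev/null
python3 -m jog '[{"dx":0,"dy":0,"dz":0,"spin":7.1},{"dx":0,"dy":0,"dz":0,"spin":7.1},{"dx":0,"dy":0,"dz":0,"spin":7.1},{"dx":0,"dy":0,"dz":0,"spin":7.1},{"dx":0,"dy":0,"dz":0,"spin":7.1}]' >/dev/null
python3 -m jog '[{"dx":0,"dy":0,"dz":0,"spin":7.1},{"dx":0,"dy":0,"dz":0,"spin":7.1},{"dx":0,"dy":0,"dz":0,"spin":6},{"dx":0,"dy":0,"dz":0,"spin":0}]'
python3 - <<'E'
from h import *
s,t,M=pose(); print(s['clock'],s['joint_pos'].round(3)); print(M.round(4)); a=np.degrees(np.arctan2(M[1,1],M[0,1])); print(a)
c=bot.calibration('wrist'); im,_=snap('wrist','w6')
print('to old grip',go([.4609,-.2296,.0365]))
g=cv2.cvtColor(cv2.imread('pics/w6.png'),cv2.COLOR_BGR2HSV)
# expected grip outline & dark mask there
ex=np.array([proj(c,[.4609+a*.005*np.cos(1.413)+b*.025*-np.sin(1.413), -.2296+a*.005*np.sin(1.413)+b*.025*np.cos(1.413),.06]) for a in(-1,1) for b in(-1,1)]); print(ex.round(0))
u0,v0=ex.min(0).astype(int)-25; u1,v1=ex.max(0).astype(int)+25
m=(g[v0:v1,u0:u1,2]<45).astype(np.uint8); n,l,st,ce=cv2.connectedComponentsWithStats(m); print(u0,v0,st[1:],ce[1:])
k=max(cv2.findContours(((g[...,1]<60)&(g[...,2]>90)).astype(np.uint8),cv2.RETR_EXTERNAL,2)[0],key=cv2.contourArea)
r=cv2.minAreaRect(np.array([hit(c,a,b,.02)[:2] for a,b in k[:,0]]).astype(np.float32)); print(r)
E
```

```text
clock: 20.23
tool_pos: [0.4495, -0.2546, 0.1751]
eef_rot: [-0.006, 0.077, 0.997, 0.001]
force: [-0.8, 0.0, 0.5]
width: 0.589
gripper_force: 0.0
20.2333 [-0.514  0.318 -0.06   1.203 -0.002 -0.36 ]
[[-0.9881  0.1531 -0.0108]
 [ 0.1531  0.9882  0.0036]
 [ 0.0112  0.0019 -0.9999]]
81.19174134213678
to old grip [-0.009   0.0261  0.1385]
[[344. 278.]
 [346. 212.]
 [358. 278.]
 [361. 212.]]
318 187 [[  25   12   17   75 1139]
 [  58  112    6    4   22]] [[ 32.72344162  48.47761194]
 [ 60.5        113.63636364]]
((0.4722045063972473, -0.13513459265232086), (0.2021995186805725, 0.1418967992067337), 81.23579406738281)
```

View pics/w6.png

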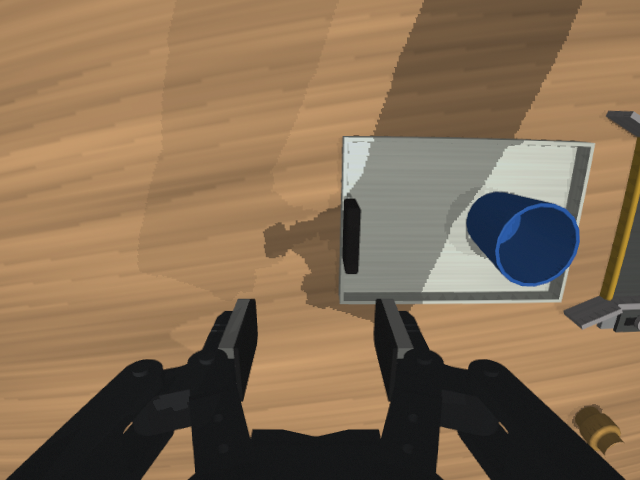

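Wrist view: grip at (351,237), tray heading 81.2° matching the tool, cup upright. Descend and grip.

```bash
python3 -m jog '[{"dx":-0.003,"dy":0.013,"dz":0.02,"spin":0},{"dx":-0.002,"dy":0.0128,"dz":0.025,"spin":0},{"dx":0,"dy":0,"dz":0.035,"spin":0},{"dx":0,"dy":0,"dz":0.035,"spin":0},{"dx":0,"dy":0,"dz":0.0235,"spin":0}]'
python3 -m jog '[{"dx":0,"dy":0,"dz":0,"spin":0},{"dx":0,"dy":0,"dz":0,"spin":0},{"dx":0,"dy":0,"dz":0,"spin":0},{"dx":0,"dy":0,"dz":0,"spin":0}]' 0.025
python3 -m jog '[{"dx":0,"dy":0,"dz":0,"spin":0},{"dx":0,"dy":0,"dz":0,"spin":0},{"dx":0,"dy":0,"dz":0,"spin":0},{"dx":0,"dy":0,"dz":0,"spin":0}]' 0.0
python3 -m jog '[{"dx":0,"dy":0,"dz":-0.002,"spin":0},{"dx":0,"dy":0,"dz":-0.004,"spin":0},{"dx":0,"dy":0,"dz":-0.004,"spin":0},{"dx":0,"dy":0,"dz":-0.003,"spin":0},{"dx":0,"dy":0,"dz":-0.002,"spin":0}]'
python3 -m jog '[{"dx":0,"dy":0,"dz":0,"spin":0},{"dx":0,"dy":0,"dz":0,"spin":0}]'
cat > lat2.py <<'E'
from h import *
def lat(f,z,umin=305):
    c=bot.calibration('top'); im=cv2.imread(f); hsv=cv2.cvtColor(im,cv2.COLOR_BGR2HSV)
    m=((hsv[...,1]<60)&(hsv[...,2]>90)).astype(np.uint8); m[:,:umin]=0;m[:220]=0;m[350:]=0;m[:,400:]=0
    k=max(cv2.findContours(m,cv2.RETR_EXTERNAL,cv2.CHAIN_APPROX_NONE)[0],key=cv2.contourArea)
    P=np.array([hit(c,a,b,z)[:2] for a,b in k[:,0]]); th=np.radians(81.0); d=np.array([np.cos(th),np.sin(th)]); n=np.array([-d[1],d[0]]); o=np.array([.4978,.0197])
    A=(P-o)@d; L=(P-o)@n; x=[];y=[]
    for lo in np.arange(A.min(),A.max()-.01,.01):
        s=(A>=lo)&(A<lo+.01)
        if np.ptp(L[s])>.135: x.append(lo+.005); y.append((L[s].min()+L[s].max())/2)
    p=np.polyfit(x,y,1); s,t,M=pose(); a=np.degrees(np.arctan2(M[1,1],M[0,1]))
    print(s['clock'],'nose',A.max().round(4),'lat at nose',np.polyval(p,A.max()).round(4),'yaw err',np.degrees(p[0]).round(2),'| tool',t,a,'along',(t[:2]-o)@d,'lat',(t[:2]-o)@n,M[:,2].round(4))
E
python3 - <<'E'
from lat2 import *
snap('top','top6'); lat('pics/top6.png',.0356)
E
```

```text
clock: 20.7
tool_pos: [0.4557, -0.2282, 0.034]
eef_rot: [-0.007, 0.074, 0.997, 0.002]
force: [-0.1, -0.0, -0.2]
width: 0.588
gripper_force: 0.0
clock: 21.03
tool_pos: [0.4589, -0.2301, 0.0387]
eef_rot: [-0.003, 0.075, 0.997, 0.001]
force: [-0.3, 0.6, 0.8]
width: 0.293
gripper_force: 0.0
clock: 21.37
tool_pos: [0.4588, -0.2298, 0.0387]
eef_rot: [-0.003, 0.076, 0.997, 0.001]
force: [0.5, 0.8, 5.8]
width: 0.107
gripper_force: 59.8
clock: 21.78
tool_pos: [0.457, -0.2291, 0.0518]
eef_rot: [-0.006, 0.076, 0.997, 0.001]
force: [0.5, 0.5, -4.1]
width: 0.105
gripper_force: 58.5
clock: 21.95
tool_pos: [0.4572, -0.2291, 0.0516]
eef_rot: [-0.006, 0.076, 0.997, 0.001]
force: [-0.1, 0.5, -5.5]
width: 0.105
gripper_force: 58.4
22.0 nose -0.0569 lat at nose 0.002 yaw err 0.3 | tool [ 0.4570929  -0.22906194  0.05143018] 81.31977634731638 along -0.252067263047845 lat 0.0012909891610184767 [-0.011   0.0037 -0.9999]
```

```bash
python3 -m jog '[{"dx":-0.0005,"dy":0.001,"dz":-0.001,"spin":0.15},{"dx":-0.0005,"dy":0.003,"dz":-0.001,"spin":0.15},{"dx":0,"dy":0.006,"dz":-0.001,"spin":0},{"dx":0,"dy":0.008,"dz":0,"spin":0},{"dx":0,"dy":0.008,"dz":0,"spin":0}]'
python3 -m jog '[{"dx":0,"dy":0.006,"dz":0,"spin":0},{"dx":0,"dy":0.003,"dz":0,"spin":0},{"dx":0,"dy":0,"dz":0,"spin":0},{"dx":0,"dy":0,"dz":0,"spin":0}]'
python3 - <<'E'
from lat2 import *
snap('top','top7'); lat('pics/top7.png',.038); snap('scene','s7')
s,t,M=pose(); sc=bot.calibration('scene'); d=M[:2,1]; n=M[:2,0]; n=n/np.linalg.norm(n)
for z in (.032,.038,.044): print(z,proj(sc,[*(t[:2]+d*.195-n*.07),z]).round(1), proj(sc,[*(t[:2]-d*.005-n*.07),z]).round(1))
cv2.imwrite('pics/s7c.png',cv2.resize(cv2.imread('pics/s7.png')[200:340,180:380],(800,560),interpolation=2))
E
```

```text
clock: 22.42
tool_pos: [0.4624, -0.2027, 0.0547]
eef_rot: [-0.005, 0.078, 0.997, 0.002]
force: [-0.3, -0.2, -5.1]
width: 0.107
gripper_force: 58.5
clock: 22.75
tool_pos: [0.4638, -0.1944, 0.0547]
eef_rot: [-0.005, 0.078, 0.997, 0.001]
force: [-0.2, -1.0, -3.4]
width: 0.106
gripper_force: 58.5
22.8 nose -0.0223 lat at nose -0.0002 yaw err -0.03 | tool [ 0.46378559 -0.19466723  0.05470222] 81.0363042272403 along -0.21704904328884153 lat 6.121652478618017e-05 [-0.0106  0.0034 -0.9999]
0.032 [326.  267.1] [238.5 299.4]
0.038 [326.1 264.7] [238.3 296.9]
0.044 [326.2 262.3] [238.1 294.3]
```

View pics/s7c.png

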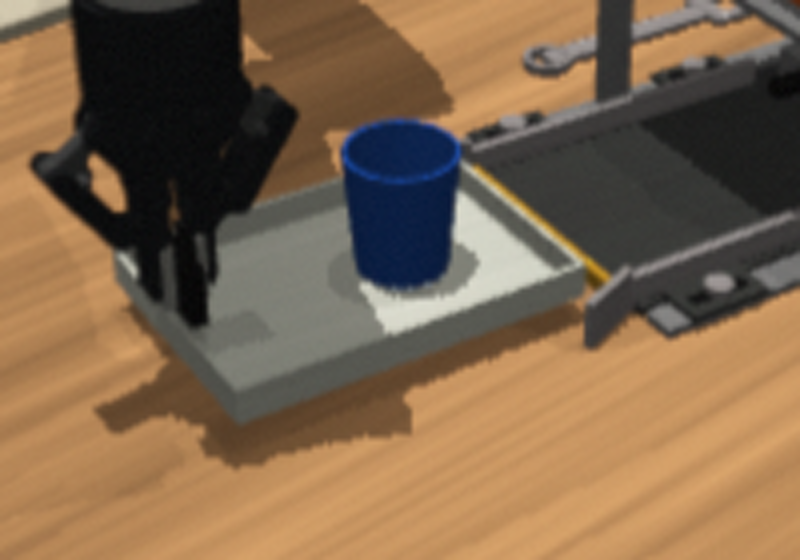

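Nose rim at (326,266) → underside about 15–16 mm up, aligned (lateral 0.2 mm, yaw 0.03°), cup upright. Going in.

```bash
python3 -m jog '[{"dx":0,"dy":0.003,"dz":-0.001,"spin":0},{"dx":0,"dy":0.006,"dz":0,"spin":0},{"dx":0,"dy":0.008,"dz":0,"spin":0},{"dx":0,"dy":0.008,"dz":0,"spin":0},{"dx":0,"dy":0.008,"dz":0,"spin":0}]'
python3 -m jog '[{"dx":0,"dy":0.008,"dz":0,"spin":0},{"dx":0,"dy":0.008,"dz":0,"spin":0},{"dx":0,"dy":0.008,"dz":0,"spin":0},{"dx":0,"dy":0.008,"dz":0,"spin":0},{"dx":0,"dy":0.008,"dz":0,"spin":0}]'
python3 -m jog '[{"dx":0,"dy":0.008,"dz":0,"spin":0},{"dx":0,"dy":0.008,"dz":0,"spin":0},{"dx":0,"dy":0.008,"dz":0,"spin":0},{"dx":0,"dy":0.006,"dz":0,"spin":0},{"dx":0,"dy":0.004,"dz":0,"spin":0}]'
python3 - <<'E'
from lat2 import *
s,t,M=pose(); o=np.array([.4978,.0197]); print((t[:2]-o)@[.1564,.9877],(t[:2]-o)@[-.9877,.1564],s['joint_pos'].round(3),s['torque'].round(2),M[:,1:].round(4))
E
```

```text
clock: 23.27
tool_pos: [0.4689, -0.1611, 0.0557]
eef_rot: [-0.006, 0.078, 0.997, 0.002]
force: [0.0, 0.5, -4.9]
width: 0.105
gripper_force: 58.6
clock: 23.68
tool_pos: [0.4752, -0.1217, 0.0558]
eef_rot: [-0.005, 0.078, 0.997, 0.001]
force: [0.2, -0.1, -5.0]
width: 0.104
gripper_force: 58.6
clock: 24.1
tool_pos: [0.4806, -0.0881, 0.0559]
eef_rot: [-0.005, 0.078, 0.997, 0.001]
force: [-1.5, 0.1, -4.9]
width: 0.103
gripper_force: 58.5
-0.1091808218074663 0.0001742921056627314 [-0.182  0.389 -0.305  0.887  0.002 -0.026] [-0.4  -0.01  0.04] [[ 0.1554 -0.0106]
 [ 0.9879  0.0038]
 [ 0.0021 -0.9999]]
```

```bash
python3 -m jog '[{"dx":0,"dy":0.005,"dz":0,"spin":0},{"dx":0,"dy":0.007,"dz":0,"spin":0},{"dx":0,"dy":0.008,"dz":0,"spin":0},{"dx":0,"dy":0.008,"dz":0,"spin":0},{"dx":0,"dy":0.008,"dz":0,"spin":0}]'
python3 -m jog '[{"dx":0,"dy":0.008,"dz":0,"spin":0},{"dx":0,"dy":0.008,"dz":0,"spin":0},{"dx":0,"dy":0.008,"dz":0,"spin":0},{"dx":0,"dy":0.008,"dz":0,"spin":0},{"dx":0,"dy":0.007,"dz":0,"spin":0}]'
python3 -m jog '[{"dx":0,"dy":0.006,"dz":0,"spin":0},{"dx":0,"dy":0.005,"dz":0,"spin":0},{"dx":0,"dy":0.004,"dz":0,"spin":0},{"dx":0,"dy":0.002,"dz":0,"spin":0},{"dx":0,"dy":0,"dz":0,"spin":0}]'
python3 - <<'E'
from lat2 import *
s,t,M=pose(); o=np.array([.4978,.0197]); print((t[:2]-o)@[.1564,.9877],(t[:2]-o)@[-.9877,.1564],s['joint_pos'].round(3),s['torque'].round(2),M[:,1:].round(4))
E
```

```text
clock: 24.52
tool_pos: [0.4861, -0.0527, 0.0559]
eef_rot: [-0.005, 0.078, 0.997, 0.001]
force: [0.2, 0.2, -4.5]
width: 0.106
gripper_force: 58.6
clock: 24.93
tool_pos: [0.4922, -0.014, 0.056]
eef_rot: [-0.005, 0.078, 0.997, 0.001]
force: [1.0, 0.6, -4.1]
width: 0.112
gripper_force: 58.7
clock: 25.35
tool_pos: [0.4949, 0.0022, 0.056]
eef_rot: [-0.005, 0.078, 0.997, 0.001]
force: [0.4, 0.4, -4.0]
width: 0.108
gripper_force: 58.5
-0.017732169509993585 0.00017206299553424245 [ 0.002  0.399 -0.289  0.893  0.004  0.158] [-0.42  0.07 -0.07] [[ 0.1556 -0.0106]
 [ 0.9878  0.0037]
 [ 0.002  -0.9999]]
```

```bash
python3 -m jog '[{"dx":0,"dy":0.003,"dz":0.0005,"spin":0},{"dx":0,"dy":0.004,"dz":0.0005,"spin":0},{"dx":0,"dy":0.004,"dz":0.001,"spin":0},{"dx":0,"dy":0.003,"dz":0,"spin":0},{"dx":0,"dy":0.002,"dz":0,"spin":0}]'
python3 -m jog '[{"dx":0,"dy":0.001,"dz":0,"spin":0},{"dx":0,"dy":0.001,"dz":0,"spin":0},{"dx":0,"dy":0,"dz":0,"spin":0},{"dx":0,"dy":0,"dz":0,"spin":0}]'
python3 -m jog '[{"dx":0,"dy":0.001,"dz":0,"spin":0},{"dx":0,"dy":0.001,"dz":0,"spin":0},{"dx":0,"dy":0,"dz":0,"spin":0},{"dx":0,"dy":0,"dz":0,"spin":0}]'
python3 -m jog '[{"dx":0,"dy":0.001,"dz":0,"spin":0},{"dx":0,"dy":0.001,"dz":0,"spin":0},{"dx":0,"dy":0,"dz":0,"spin":0},{"dx":0,"dy":0,"dz":0,"spin":0}]'
```

```text
clock: 25.77
tool_pos: [0.4972, 0.0181, 0.054]
eef_rot: [-0.006, 0.078, 0.997, 0.001]
force: [0.3, 0.7, -5.0]
width: 0.103
gripper_force: 58.7
clock: 26.1
tool_pos: [0.4976, 0.0196, 0.0541]
eef_rot: [-0.005, 0.078, 0.997, 0.001]
force: [-0.8, -0.4, -4.2]
width: 0.107
gripper_force: 58.7
clock: 26.43
tool_pos: [0.4979, 0.0216, 0.0541]
eef_rot: [-0.005, 0.078, 0.997, 0.001]
force: [-0.2, -0.6, -5.0]
width: 0.104
gripper_force: 58.7
clock: 26.77
tool_pos: [0.4982, 0.0235, 0.0541]
eef_rot: [-0.005, 0.078, 0.997, 0.001]
force: [-0.3, -0.7, -4.1]
width: 0.105
gripper_force: 58.6
```

```bash
cat > f.py <<'E'
from h import *
F=[];T=[]
for i in range(6):
    s,t,M=pose(); F.append(s['force']);T.append(s['torque']); bot.camera('top')
F=np.mean(F,0); o=np.array([.4978,.0197]); print(s['clock'],'along',((t[:2]-o)@[.1564,.9877]).round(4),'z',t[2].round(4),'Fd',(F[:2]@[.1564,.9877]).round(2),'Fn',(F[:2]@[-.9877,.1564]).round(2),'Fz',F[2].round(2),np.mean(T,0).round(2))
E
python3 f.py
python3 -m jog '[{"dx":0,"dy":0.001,"dz":0,"spin":0},{"dx":0,"dy":0.001,"dz":0,"spin":0},{"dx":0,"dy":0,"dz":0,"spin":0}]' >/dev/null; python3 f.py
python3 -m jog '[{"dx":0,"dy":0.001,"dz":0,"spin":0},{"dx":0,"dy":0.0005,"dz":0,"spin":0},{"dx":0,"dy":0,"dz":0,"spin":0}]' >/dev/null; python3 f.py
```

```text
27.0167 along 0.0038 z 0.0541 Fd -0.62 Fn 0.3 Fz -4.32 [-0.56  0.05 -0.02]
27.5667 along 0.0058 z 0.0541 Fd -1.77 Fn -0.35 Fz -3.78 [-0.83  0.09  0.01]
28.1167 along 0.0074 z 0.0541 Fd -2.76 Fn -0.01 Fz -3.86 [-0.94  0.09  0.  ]
```

```bash
python3 -m jog '[{"dx":0,"dy":0.001,"dz":0,"spin":0},{"dx":0,"dy":0.001,"dz":0,"spin":0},{"dx":0,"dy":0,"dz":0,"spin":0}]' >/dev/null; python3 f.py
python3 -m jog '[{"dx":0,"dy":0.001,"dz":0,"spin":0},{"dx":0,"dy":0.0005,"dz":0,"spin":0},{"dx":0,"dy":0,"dz":0,"spin":0}]' >/dev/null; python3 f.py
```

```text
28.6667 along 0.0094 z 0.0541 Fd -3.14 Fn 0.31 Fz -3.93 [-1.01  0.12 -0.02]
29.2167 along 0.0109 z 0.0541 Fd -3.83 Fn -0.15 Fz -3.9 [-1.13  0.12 -0.02]
```

```bash
python3 -m jog '[{"dx":0,"dy":0,"dz":0.001,"spin":0},{"dx":0,"dy":0,"dz":0.001,"spin":0},{"dx":0,"dy":0,"dz":0.001,"spin":0},{"dx":0,"dy":0,"dz":0.001,"spin":0},{"dx":0,"dy":0,"dz":0,"spin":0}]' >/dev/null; python3 f.py
python3 -m jog '[{"dx":0,"dy":0,"dz":0.001,"spin":0},{"dx":0,"dy":0,"dz":0.001,"spin":0},{"dx":0,"dy":0,"dz":0,"spin":0}]' >/dev/null; python3 f.py
```

```text
29.9333 along 0.0109 z 0.0501 Fd -3.32 Fn 0.1 Fz -3.19 [-1.01  0.09 -0.04]
30.4833 along 0.0109 z 0.0481 Fd -3.39 Fn -0.3 Fz -2.84 [-0.99  0.09 -0.02]
```

Lowered 6 mm with no catch on the lip; easing down to the deck.

```bash
python3 -m jog '[{"dx":0,"dy":0,"dz":0.001,"spin":0},{"dx":0,"dy":0,"dz":0.0005,"spin":0},{"dx":0,"dy":0,"dz":0,"spin":0}]' >/dev/null; python3 f.py
python3 -m jog '[{"dx":0,"dy":0,"dz":0.001,"spin":0},{"dx":0,"dy":0,"dz":0,"spin":0}]' >/dev/null; python3 f.py
```

```text
31.0333 along 0.0109 z 0.0466 Fd -3.71 Fn -0.16 Fz -2.74 [-0.96  0.1  -0.03]
31.5 along 0.011 z 0.0456 Fd -3.47 Fn -0.08 Fz -3.14 [-0.96  0.09 -0.01]
```

```bash
python3 -m jog '[{"dx":0,"dy":0,"dz":0.001,"spin":0},{"dx":0,"dy":0,"dz":0,"spin":0}]' >/dev/null; python3 f.py
python3 -m jog '[{"dx":0,"dy":0,"dz":0.0007,"spin":0},{"dx":0,"dy":0,"dz":0,"spin":0}]' >/dev/null; python3 f.py
```

```text
31.9667 along 0.0109 z 0.0447 Fd -4.03 Fn 0.73 Fz -1.6 [-0.95  0.01  0.07]
32.4333 along 0.0109 z 0.0447 Fd -4.95 Fn 2.21 Fz 4.75 [-0.98  0.38  0.08]
```

On the deck: 0.0447 is the bench grip height plus 6 mm. Ease back against the lip and release gradually.

```bash
python3 -m jog '[{"dx":0,"dy":0,"dz":-0.0007,"spin":0},{"dx":0,"dy":-0.001,"dz":0,"spin":0},{"dx":0,"dy":-0.001,"dz":0,"spin":0},{"dx":0,"dy":-0.0005,"dz":0,"spin":0},{"dx":0,"dy":0,"dz":0,"spin":0}]' >/dev/null; python3 f.py
python3 -m jog '[{"dx":0,"dy":0,"dz":0,"spin":0},{"dx":0,"dy":0,"dz":0,"spin":0},{"dx":0,"dy":0,"dz":0,"spin":0}]' 0.011
python3 -m jog '[{"dx":0,"dy":0,"dz":0,"spin":0},{"dx":0,"dy":0,"dz":0,"spin":0},{"dx":0,"dy":0,"dz":0,"spin":0}]' 0.016
python3 -m jog '[{"dx":0,"dy":0,"dz":0,"spin":0},{"dx":0,"dy":0,"dz":0,"spin":0},{"dx":0,"dy":0,"dz":0,"spin":0},{"dx":0,"dy":0,"dz":0,"spin":0},{"dx":0,"dy":0,"dz":0,"spin":0}]' 0.05
```

```text
33.15 along 0.0089 z 0.0447 Fd -0.8 Fn -0.62 Fz -0.84 [-0.3  -0.25  0.11]
clock: 33.45
tool_pos: [0.4987, 0.0283, 0.0446]
eef_rot: [-0.006, 0.078, 0.997, 0.002]
force: [-0.4, -0.1, 0.1]
width: 0.13
gripper_force: 0.0
clock: 33.7
tool_pos: [0.4987, 0.0281, 0.0446]
eef_rot: [-0.005, 0.078, 0.997, 0.001]
force: [0.7, -0.7, -0.6]
width: 0.186
gripper_force: 0.0
clock: 34.12
tool_pos: [0.4988, 0.0281, 0.0446]
eef_rot: [-0.005, 0.078, 0.997, 0.001]
force: [-0.7, -0.2, 0.4]
width: 0.584
gripper_force: 0.0
```

```bash
python3 -m jog '[{"dx":0,"dy":0,"dz":-0.008,"spin":0},{"dx":0,"dy":0,"dz":-0.015,"spin":0},{"dx":0,"dy":0,"dz":-0.02,"spin":0},{"dx":0,"dy":0,"dz":-0.02,"spin":0},{"dx":0,"dy":-0.01,"dz":-0.015,"spin":0}]'
python3 -m jog '[{"dx":0,"dy":-0.025,"dz":-0.01,"spin":0},{"dx":0,"dy":-0.03,"dz":-0.01,"spin":0},{"dx":0,"dy":-0.03,"dz":-0.01,"spin":0},{"dx":0,"dy":-0.03,"dz":0,"spin":0},{"dx":0,"dy":-0.03,"dz":0,"spin":0}]'
python3 - <<'E'
from h import *
snap('scene','s9');snap('top','top9');snap('wrist','w9')
a=cv2.imread('pics/top9.png')[210:330,190:340]; b=cv2.imread('pics/s9.png')[170:310,260:460]
cv2.imwrite('pics/c9.png',np.hstack([cv2.resize(b,(500,350),interpolation=2),cv2.resize(a,(300,240),interpolation=2).copy() if 0 else np.pad(cv2.resize(a,(300,240),interpolation=2),((0,110),(0,0),(0,0)))]))
E
```

```text
clock: 34.53
tool_pos: [0.499, 0.0189, 0.1248]
eef_rot: [-0.004, 0.077, 0.997, 0.002]
force: [0.4, -1.1, 0.2]
width: 0.584
gripper_force: 0.0
clock: 34.95
tool_pos: [0.4762, -0.1268, 0.154]
eef_rot: [-0.004, 0.078, 0.997, 0.001]
force: [0.3, 0.5, -0.6]
width: 0.587
gripper_force: 0.0
```

View pics/c9.png

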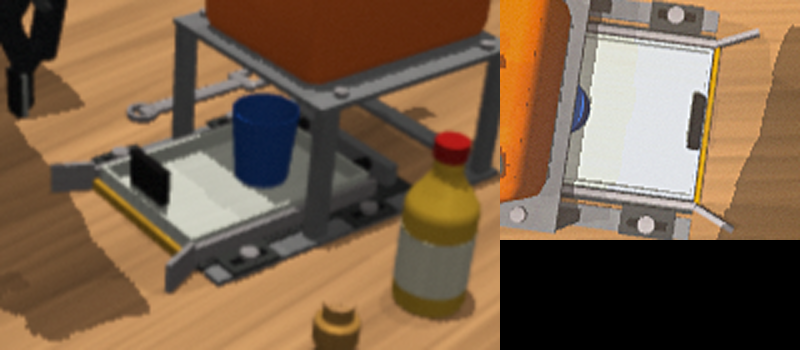

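The lip is fully visible behind the tray's tail (scene (140,215), top (708,125)). The tray lies flat between the guides with the cup upright under the pump, and the gripper is clear. Handing in.

```bash
python3 -m jog '[{"dx":0,"dy":0,"dz":0,"spin":0},{"dx":0,"dy":0,"dz":0,"spin":0},{"dx":0,"dy":0,"dz":0,"spin":0}]' | head -1; python3 -c "
from workcell import bot
print(bot.close_job())"
```

```text
clock: 35.35
the job is handed in; nothing more can be done
None
```

The drip tray is seated flat on the deck behind the lip, with the cup upright in its place for the drain plug, and the job was handed in at 35 s; my first try stalled partway into the guides (joint 6 at its limit, about 7 N side load on the tray), so I backed out and re-gripped the other way round.

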